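# Zero the force gauge and hold a tube pressed on it for tacking

## Task

I am about to tack-weld this tube and need a third hand: with nothing pressing on the blue force gauge, turn its grey knob until the red pointer stands on the white zero mark. Then lay the bare steel square tube flat on the bench in front of the gauge, centred on its aluminium push plate and square to it, and push the tube's end against the plate with a steady 12 N or so, the orange pointer in the middle of the green band and never into the red. Finish while still holding the tube pressed there - do not let go - and leave the other things where they are.

Things in the scene. Friction and masses are not known exactly. Their poses are not given: they have to be found in the camera images.
- gauge: Blue force gauge fixed on the bench, housing 110 x 100 mm, its top 60 mm above the bench, on a steel foot 130 x 120 x 8 mm whose edge towards the tube lies 55 mm from the origin. Origin on the bench under the gauge; +z up; its +x axis is the pushing direction: the tube comes from the gauge's -x side (which looks roughly towards the robot) with its long axis along this x axis and its centre at y = 0 of this frame. It stands yawed a little differently each time.
- plate_face (a point): Centre, at the tube's mid-height (20 mm above the bench), of the front face of the aluminium push plate on the gauge's -x side, 83 mm from the gauge's origin while unloaded. The plate is 70 mm wide, 8 mm thick, from 4 to 62 mm above the bench, and slides back along the gauge's +x against a spring. Same axes as the gauge.
- carriage (a joint): How far the push plate has been pushed back along the gauge's +x, m: 0 unloaded, end stop at 0.030. The spring takes 0.8 N per mm from zero: 12 N at 0.015. An orange pointer carried by the plate shows it on the white scale beside the knob: black line 0, green band 0.010 to 0.020 (8 to 16 N), red from 0.026 (21 N) on. (The knob shifts the scale by 8 mm per rad, so the scale reads truly only when zeroed.)
- tare (a joint): Angle of the zero knob, rad: 0 when its red pointer stands on the white zero mark (pointer towards the push plate, along the gauge's -x); positive counter-clockwise seen from above. It starts between 0.5 and 1.3 and is to be turned clockwise to 0. Friction torque about 0.04 N m; it stays where it is left; stops at -1.5 and 1.5.
- knob_grip (a point): Grip point of the zero knob, on its vertical axis, about 90 mm above the bench and 10 mm below the knob's top. The grip is an upright grey bar 44 mm long, 12 mm wide and 34 mm high along this point's x axis (to be pinched across the point's y from above) on a black disc of 56 mm diameter whose top is 24 mm below this point. Turns with the knob; the red pointer is towards the point's -x. Axis at (15, -15) mm in the gauge's frame.
- tube_center (a point): Centre of the loose bare steel square tube, 120 mm long (x axis), 40 x 40 mm section, wall 3 mm, about 0.42 kg, lying on the bench (centre 20 mm up). Either end may meet the plate. Starts to the left or the right of the gauge.
- tube: The same tube; origin at the middle of its underside.
- angle_iron: Bystander: red-primed angle iron offcut 110 x 40 x 40 mm lying on the bench; origin at its underside's centre. Leave alone.
- spray_can: Bystander: green spray can, 66 mm across, 190 mm tall, upright; origin at its underside's centre. Leave alone.
- tub: Bystander: white plastic tub, 90 mm across, 70 mm tall, upright; origin at its underside's centre. Leave alone.
There are look-alikes about, which are no part of the job. Of the things that look like the gauge, the middle-sized one is meant.

How it is judged:
On the way, in this order (a step that is already met when the one before it is completed fails the run):
1. the knob is turned to zero (within 0.1 rad) and let go, with nothing pressing on the gauge's plate (value of joint tare between -0.1 and 0.1 rad and value of joint carriage below 0.0015 m and contact force between the fingers and gauge below 0.1 N), for 0.2 s.
2. the tube, flat, centred and square, is pressed on the plate with 8 to 16 N (y of tube_center in the frame of gauge between -0.009 and 0.009 m and angle between the x axis of tube_center and the x axis of gauge, either way round below 0.09 rad and angle between tube_center's own z axis and vertical below 0.07 rad and height (world z) of tube_center below 0.026 m and value of joint carriage between 0.01 and 0.02 m and contact force between tube and gauge between 6 and 19 N), for 0.5 s.
At the end, for the whole second after the job is handed in: Knob within 0.12 rad of zero; tube flat on the bench (centre under 26 mm up, tilt under 0.07 rad), within 9 mm of the gauge's centre line, square within 0.09 rad, pushing the plate back steadily by 10 to 20 mm (8 to 16 N), the fingers still holding or pushing it (all of step 2 and value of joint tare between -0.12 and 0.12 rad and contact force between the fingers and tube above 3 N and velocity of joint carriage between -0.005 and 0.005 m/s); the arm keeps its last pose, push and grip.
It fails at once if the gauge is pushed into the red (over 26 mm, 21 N) (value of joint carriage above 0.026 m).
It fails at once if the angle iron is moved by more than 30 mm (distance of angle_iron from where it was at the start of the episode above 0.03 m).
It fails at once if the spray can is moved by more than 30 mm (distance of spray_can from where it was at the start of the episode above 0.03 m).
It fails at once if the tub is moved by more than 30 mm (distance of tub from where it was at the start of the episode above 0.03 m).
It also fails if it takes over 58 s, if anything falls off the work surface, if the arm or the gripper's body presses on something with over 40 N, if the wrist force passes 120 N, or if a joint passes its speed limit or range.

## Robot

A 7-joint arm with a two-finger parallel gripper is mounted at the origin on the work surface. World frame = base frame: x ahead of the robot, y to its left, z up, the work surface at z = 0. Lengths are in m, angles in rad, forces in N, time in s.
With the tool pointing down it reaches from about 0.425 to 0.95 m from the base axis. Payload 4.7 kg.
Tool frame: the origin (TCP) lies on the centre line of the jaws, within the pads' length; the fingertips stand 14 mm ahead of it and the grasp point (between the pads) lies 5 mm behind it (manip.tips_ahead is the distance from the TCP to the fingertips, in m); z points along the fingers, y is the line along which they close (so a half turn about z gives the same grasp; the last joint's range is limited). The gripper opens to 87 mm and grips with 3 to 60 N. Pads are 19 mm wide; open, the fingers measure 117 mm over their backs; the gripper's body (75 mm by 190 mm) begins 51 mm behind the grasp point.
Start: joints at [1.254, 0.469, -0.049, 1.532, 0.024, 1.141, -0.082], TCP at [0.192, -0.647, 0.237] pointing down, gripper open.
Joint ranges: [-2.59, 2.59], [-0.33, 1.99], [-1.39, 1.29], [0.1, 2.45], [-1.04, 4.18], [0.21, 1.99], [-2.66, 2.66]. Speed limits (rad/s): [2.57, 2.57, 3.14, 3.14, 3.14, 3.14, 3.14].

## Interface

Orientations are given as a unit quaternion [x, y, z, w].
In Python, from workcell import manip gives the robot as it stands.
- The arm moves only by the shell command python3 -m inch 'ROWS' [OPENING]. ROWS is JSON, a list of rows, each a list of 6 numbers: the shift along the world's x, y, z in units of 30 mm (1.0 is 30 mm), then the turn, a rotation vector about the world's x, y, z in units of 5 degrees (1.0 is 5 degrees). In form: [[tx, ty, tz, rx, ry, rz], ...]. A call has 1 to 12 rows; each row is the pose to reach, as a shift and turn from the pose commanded when the call began; what a row does not reach only later rows make up. A row lasts 1/12 s, in which the tool goes at most 41.7 mm and 7.16 degrees, less where a joint would pass 70% of its speed; a pose out of reach is approached as far as the arm can. A call with a gripper value outside its range is refused whole. OPENING is the opening, from 0 (shut) to 1 (fully open), set as the call begins (- or left out, the last holds). The fingers move at their own pace and stop on an object; the grip force is fixed at half the most. Time passes only in rows, so rows that repeat a pose let the fingers close. It gives the time, the measured TCP pose, the force, the opening and the grip force at its end, in the units of the state.
- manip.state(): the state, without advancing time (a new reading comes with each control period).
- manip.capture(name): name is "scene" or "side" or "wrist"; returns the picture (480x640x3 uint8, red, green, blue); there is no depth.
- manip.camera_params(name): a dict with "mtx" (3x3 intrinsics, pixels), "extrinsics" (4x4, takes a point from camera to world coordinates). Camera axes: x right, y up, looking along -z (the intrinsics and any distortion apply to the point x, -y, -z); pixel columns grow to the right and rows downward; lengths in m; the calibration is good to about 2 mm. A picture is of the moment at which its call begins: read the wrist's pose just before it. camera_params takes no time and is no camera call; for the wrist camera it gives the pose at the moment of the call.
- manip.sign_off(): hands the job in; it is judged then, once.
The state is a dict: "clock": time; "qpos": joint angles; "qd": joint speeds; "effort": joint torques, N m; "position": TCP position; "ee_rot": TCP orientation; "wrist_force": force on the tool from outside, world axes, zero at the start; "moment": the same for the moment, N m; "opening": opening from 0.0 (shut) to 1.0 (fully open); "gripper_force": force on a finger pad.
Only numpy, scipy, OpenCV 4.12 (cv2) and the standard library are available. Lean on these libraries where they do the work, as an engineer would, in place of code of your own. Each camera call takes 0.05 s, during which the arm holds its last target. There are 200 camera calls.

## Working session

There is one attempt and no reset: what is moved stays moved. The work goes in short steps, Python scripts to look and compute and a shell command to move; the robot and the scene stay as the last step left them, time stands still between calls to the robot, and variables do not carry over. Pictures are saved under pics/ and viewed, at most 10 in all, crops included, and the job is handed in when it is done.

```bash
mkdir -p pics; ls
cat > h.py <<'E'
import numpy as np, cv2, sys
from workcell import manip
def snap(n,f):
    im=manip.capture(n); cv2.imwrite('pics/'+f,cv2.cvtColor(im,cv2.COLOR_RGB2BGR)); return im
def ray(n,u,v,z,P=None):
    P=P or manip.camera_params(n); K=np.array(P['mtx']);E=np.array(P['extrinsics'])
    d=np.linalg.inv(K)@[u,v,1]; d=E[:3,:3]@(d*[1,-1,-1]); o=E[:3,3]
    return o+d*(z-o[2])/d[2]
def proj(n,p,P=None):
    P=P or manip.camera_params(n); K=np.array(P['mtx']);E=np.array(P['extrinsics'])
    c=E[:3,:3].T@(np.array(p)-E[:3,3]); q=K@(c*[1,-1,-1]); return q[:2]/q[2]
E
python3 - <<'E'
from h import *
snap('scene','s1.png'); snap('side','d1.png')
for n in('scene','side','wrist'): print(n,manip.camera_params(n))
print(manip.state())
E
```

```text
pics
scene {'mtx': array([[535.4041469 ,   0.        , 315.91631497],
       [  0.        , 535.4041469 , 237.62483933],
       [  0.        ,   0.        ,   1.        ]]), 'extrinsics': array([[ 0.69106908, -0.62626056,  0.3608618 ,  0.99793378],
       [ 0.72272517,  0.60534492, -0.33350542, -0.50910888],
       [-0.00958456,  0.49127919,  0.87094942,  1.37150836],
       [ 0.        ,  0.        ,  0.        ,  1.        ]])}
side {'mtx': array([[569.33224552,   0.        , 326.08426972],
       [  0.        , 569.33224552, 236.17841831],
       [  0.        ,   0.        ,   1.        ]]), 'extrinsics': array([[-0.78252717,  0.44346041, -0.43702871, -0.23657245],
       [-0.6223266 , -0.53568254,  0.57074847,  0.90193392],
       [ 0.01899571,  0.71860078,  0.69516335,  1.22033212],
       [ 0.        ,  0.        ,  0.        ,  1.        ]])}
wrist {'mtx': array([[390.06380392,   0.        , 318.57404122],
       [  0.        , 390.06380392, 238.6969463 ],
       [  0.        ,   0.        ,   1.        ]]), 'extrinsics': array([[ 0.28377682,  0.92246065,  0.26179586,  0.26222
[... 224 characters left out ...]
25411389,  0.46935993, -0.04860699,  1.53354619,  0.02405813,
        1.14104049, -0.08232468]), 'qd': array([ 2.05523251e-04, -3.16073625e-04, -5.78236493e-04, -3.47303339e-03,
       -3.29754906e-04,  2.96948442e-05,  1.06528665e-03]), 'effort': array([ 1.26846822e-03, -5.09171855e+01, -8.09360552e-02, -2.36827362e+01,
       -6.15415536e-02,  3.44543753e-02,  6.06879121e-05]), 'position': array([ 0.19146784, -0.64673766,  0.23561695]), 'ee_rot': array([ 9.89665337e-01,  1.43393643e-01, -1.36445960e-04, -8.74759030e-04]), 'wrist_force': array([-0.40694953, -0.70526151,  0.22295794]), 'moment': array([0.01696005, 0.00367384, 0.00838554]), 'gripper_force': 0.0, 'opening': 0.9963761850601554}
```

View pics/s1.png

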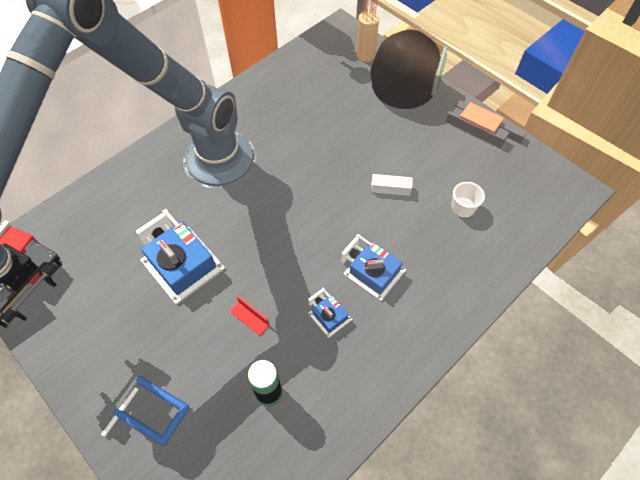

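View pics/d1.png

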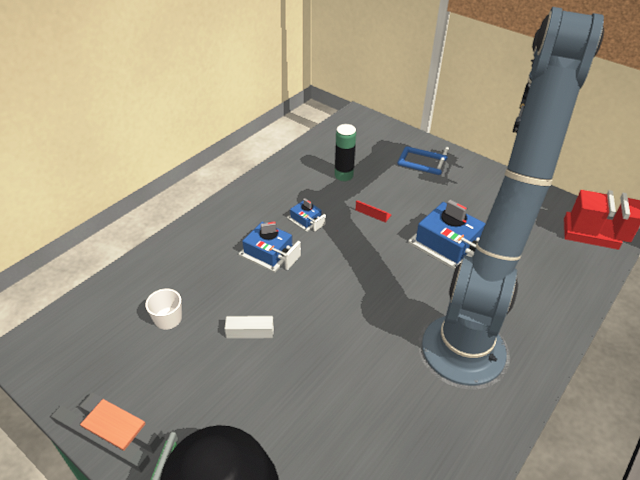

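Scene candidates: gauges are large at (180,257), middle at (375,266) and small at (329,312), with a blue clamp frame at (151,410). The only tube is the pale bar at (392,184); the red angle iron is at (250,317). I choose the middle gauge at (375,266) and will check it in a close crop.

Run:
```python
from h import *
a=cv2.imread('pics/s1.png')[165:315,300:500]; cv2.imwrite('pics/s1c.png',cv2.resize(a,(800,600),interpolation=cv2.INTER_CUBIC))
for u,v,z in [(375,266,.06),(392,184,.04),(180,257,.06),(329,312,.06),(250,317,.02),(264,385,.0),(467,205,0)]: print(u,v,ray('scene',u,v,z).round(3))
```

```text
375 266 [0.631 0.048 0.06 ]
392 184 [0.472 0.295 0.04 ]
180 257 [ 0.238 -0.32   0.06 ]
329 312 [ 0.639 -0.136  0.06 ]
250 317 [ 0.492 -0.287  0.02 ]
264 385 [ 0.649 -0.377  0.   ]
467 205 [ 0.666  0.425 -0.   ]
```

View pics/s1c.png

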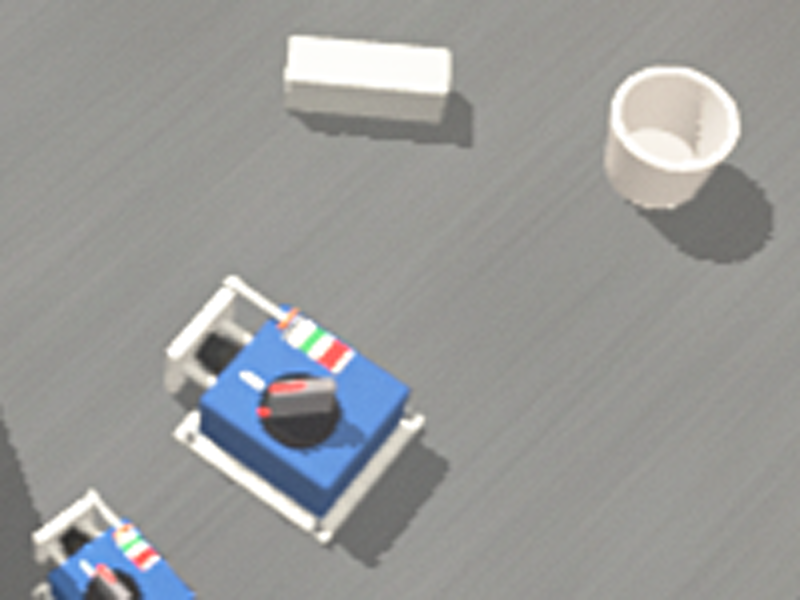

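The crop shows the middle gauge with housing-top corners (202,402), (288,306), (410,388), (322,487), its plate on the left, the red pointer at about (265,411), and the white zero mark at (250,380). The pale tube's top corners are about (290,37), (451,48), (445,97), (286,80).

Run:
```python
from h import *
def c(pts,z): return np.array([ray('scene',300+(x+.5)/4-.5,165+(y+.5)/4-.5,z) for x,y in pts])
g=c([(202,402),(288,306),(410,388),(322,487)],.06)
print(g.round(4)); L=np.linalg.norm(np.roll(g,-1,0)-g,axis=1); print('sides',L.round(3),'ctr',g.mean(0).round(4))
ax=(g[2]+g[3]-g[0]-g[1])[:2]; print('yaw',np.degrees(np.arctan2(ax[1],ax[0])))
p=c([(170,352),(232,281)],.062); print('plate',p.round(4),np.linalg.norm(p[1]-p[0]))
b=c([(271,403),(335,393)],.1);b2=c([(265,411)],.068); print('bar',b.round(4),b2,c([(300,412)],.066))
t=c([(290,37),(451,48),(445,97),(286,80)],.04); print(t.round(4),np.linalg.norm(np.roll(t,-1,0)-t,axis=1).round(3),t.mean(0))
d=t[1]+t[2]-t[0]-t[3]; print('tubeyaw',np.degrees(np.arctan2(d[1],d[0])))
```

```text
[[0.5818 0.0007 0.06  ]
 [0.571  0.0974 0.06  ]
 [0.6732 0.1107 0.06  ]
 [0.6819 0.0131 0.06  ]]
sides [0.097 0.103 0.098 0.101] ctr [0.627  0.0555 0.06  ]
yaw 7.2382104512917635
plate [[0.5401 0.0115 0.062 ]
 [0.5305 0.0829 0.062 ]] 0.07198742569504095
bar [[0.6267 0.0174 0.1   ]
 [0.6511 0.0533 0.1   ]] [[0.61871582 0.02338452 0.068     ]] [[0.63511265 0.04070455 0.066     ]]
[[0.404  0.279  0.04  ]
 [0.4963 0.3593 0.04  ]
 [0.523  0.322  0.04  ]
 [0.4293 0.2477 0.04  ]] [0.122 0.046 0.12  0.04 ] [0.46312827 0.30201355 0.04      ]
tubeyaw 39.75978880312771
```

```bash
python3 -m inch '[[0.5,0.8,0,0,0,0.2],[1.2,1.9,0,0,0,0.8],[2,3,0,0,0,1.5],[2.7,4.2,0,0,0,2.2],[3.4,5.3,0,0,0,3],[4.1,6.4,0,0,0,3.7],[4.8,7.5,0,0,0,4],[5.5,8.6,0,0,0,4],[6.2,9.7,0,0,0,4],[6.9,10.8,0,0,0,4],[7.4,11.5,0,0,0,4],[7.4,11.5,0,0,0,4]]' 1
python3 -m inch '[[0.5,0.8,0,0,0,0.2],[1.2,1.9,0,0,0,0.8],[2,3,0,0,0,1.5],[2.7,4.2,0,0,0,2.2],[3.4,5.3,0,0,0,3],[4.1,6.4,0,0,0,3.7],[4.8,7.5,0,0,0,3.9],[5.5,8.6,0,0,0,3.9],[6.2,9.7,0,0,0,3.9],[6.9,10.8,0,0,0,3.9],[7.35,11.45,0,0,0,3.9],[7.35,11.45,0,0,0,3.9]]'
python3 - <<'E'
from h import *
P=manip.camera_params('wrist');snap('wrist','w1.png'); import pickle; pickle.dump(P,open('w1.pkl','wb'))
s=manip.state();print(s['position'],s['ee_rot'],s['clock'],s['qpos'])
E
```

```text
clock: 1.1
position: [0.4173, -0.2959, 0.2367]
ee_rot: [0.948, 0.318, 0.001, -0.001]
wrist_force: [-0.5, -0.1, 0.2]
opening: 0.995
gripper_force: 0.0
clock: 2.1
position: [0.6356, 0.0477, 0.236]
ee_rot: [0.881, 0.473, 0.001, -0.002]
wrist_force: [0.1, 0.2, -0.6]
opening: 0.994
gripper_force: 0.0
[0.63456288 0.04424558 0.23574076] [ 8.81869648e-01  4.71492342e-01 -2.07686073e-05 -9.46130730e-04] 2.15 [ 0.22477434  0.45379552 -0.50179718  1.6108124   0.23243782  1.13770629
 -0.92130957]
```

View pics/w1.png

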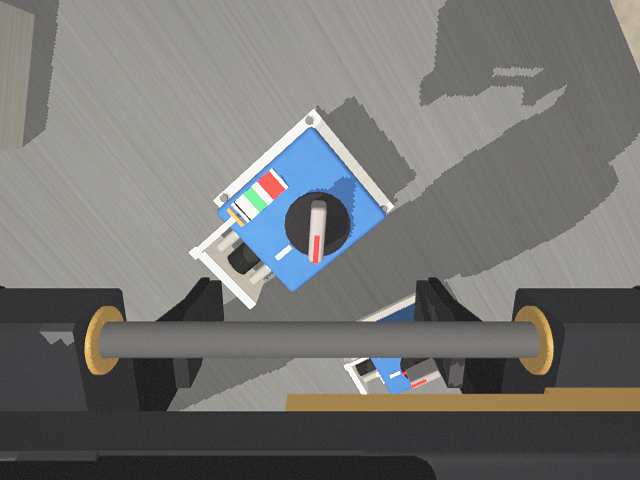

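The wrist view shows the gauge with the knob bar from (318,201) to (315,263) on a disc centred at about (317,223). The housing corners are (219,206), (318,128), (387,213), (294,292), the zero mark is at (284,253), and the plate's outer edge runs from (193,252) to (251,306).

Run:
```python
from h import *
import pickle; P=pickle.load(open('w1.pkl','rb'))
c=lambda pts,z: np.array([ray('wrist',*p,z,P) for p in pts])
g=c([(219,206),(318,128),(387,213),(294,292)],.06)
print(g.round(4),np.linalg.norm(np.roll(g,-1,0)-g,axis=1).round(3),g.mean(0).round(4))
f=lambda d:np.degrees(np.arctan2(d[1],d[0]))
print('yaws',f(g[1]-g[0]),f(g[2]-g[3]),f(g[0]-g[3])-90,f(g[1]-g[2])-90)
p=c([(193,252),(251,306)],.062);print('plate',p.round(4),p.mean(0),f(p[0]-p[1])-90)
b=c([(318,201),(315,263)],.1);print('bar',b.round(4),b.mean(0),f(b[0]-b[1]))
print('disc',c([(317,223)],.066),'zero',c([(284,253)],.06),'TCP->pix',proj('wrist',(.6346,.0442,.09),P), proj('wrist',(.6346,.0442,.236),P))
z=c([(284,253)],.06)[0]; k=c([(317,223)],.066)[0]; print('zero dir',f(k-z))
```

```text
[[0.571  0.1038 0.06  ]
 [0.6759 0.1104 0.06  ]
 [0.6863 0.0202 0.06  ]
 [0.5794 0.0041 0.06  ]] [0.105 0.091 0.108 0.1  ] [0.6281 0.0596 0.06  ]
yaws 3.5805149695877154 8.518703859740311 4.811155616211181 6.5732751428930385
plate [[0.5281 0.0841 0.062 ]
 [0.5399 0.015  0.062 ]] [0.53398837 0.04956343 0.062     ] 9.657035087280974
bar [[0.6472 0.0669 0.1   ]
 [0.6185 0.0279 0.1   ]] [0.63282974 0.0474223  0.1       ] 53.66537013388079
disc [[0.63272961 0.04690521 0.066     ]] zero [[0.59296879 0.03927951 0.06      ]] TCP->pix [320.73093163 231.55893808] [321.89232136 318.39919203]
zero dir 10.856882090278829
```

```bash
python3 -m inch '[[0,0.02,-0.8,0,0,-0.1],[0,0.02,-1.8,0,0,-0.1],[0,0.02,-2.8,0,0,-0.1],[0,0.02,-3.7,0,0,-0.1],[0,0.02,-4.4,0,0,-0.1],[0,0.02,-4.9,0,0,-0.1],[0,0.02,-4.9,0,0,-0.1],[0,0.02,-4.9,0,0,-0.1]]' 1
python3 -m inch '[[0,0,0,0,0,0],[0,0,0,0,0,0],[0,0,0,0,0,0],[0,0,0,0,0,0],[0,0,0,0,0,0],[0,0,0,0,0,0],[0,0,0,0,0,0],[0,0,0,0,0,0]]' 0.05
python3 -m inch '[[0,0,0,0,0,-0.5],[0,0,0,0,0,-1.5],[0,0,0,0,0,-2.5],[0,0,0,0,0,-3.5],[0,0,0,0,0,-4.5],[0,0,0,0,0,-5.5],[0,0,0,0,0,-6.5],[0,0,0,0,0,-7.5],[0,0,0,0,0,-8.5],[0,0,0,0,0,-9.3],[0,0,0,0,0,-9.3],[0,0,0,0,0,-9.3]]'
```

```text
clock: 2.82
position: [0.6333, 0.0398, 0.0888]
ee_rot: [0.885, 0.465, -0.001, 0.0]
wrist_force: [0.9, 0.5, -0.2]
opening: 1.0
gripper_force: 0.0
clock: 3.48
position: [0.6341, 0.0419, 0.0896]
ee_rot: [0.885, 0.466, 0.0, 0.0]
wrist_force: [0.5, 1.3, 1.0]
opening: 0.478
gripper_force: 0.0
clock: 4.48
position: [0.6317, 0.0458, 0.0894]
ee_rot: [0.997, 0.08, -0.002, -0.002]
wrist_force: [-5.5, 4.5, 3.1]
opening: 0.132
gripper_force: 30.0
```

```bash
python3 -m inch '[[0,0,0,0,0,0],[0,0,0,0,0,0],[0,0,0,0,0,0],[0,0,0,0,0,0]]'
python3 -m inch '[[0,0,0,0,0,0],[0,0,0,0,0,0],[0,0,0,0,0,0],[0,0,0,0,0,0],[0,0,0,0,0,0],[0,0,0,0,0,0],[0,0,1,0,0,0],[0,0,2,0,0,0],[0,0,3,0,0,0],[0,0,4,0,0,0],[0,0,5,0,0,0],[0,0,5,0,0,0]]' 1
python3 -m inch '[[0,0,0,0,0,0],[0,0,0,0,0,0],[0,0,0,0,0,0]]'
python3 - <<'E'
from h import *
import pickle
P=manip.camera_params('wrist');snap('wrist','w2.png');pickle.dump(P,open('w2.pkl','wb'))
s=manip.state();print(s['position'],s['ee_rot'],s['clock'])
E
```

```text
clock: 4.82
position: [0.6317, 0.0458, 0.0894]
ee_rot: [0.997, 0.08, -0.002, -0.002]
wrist_force: [-5.4, 5.0, 3.5]
opening: 0.138
gripper_force: 30.0
clock: 5.82
position: [0.6378, 0.0423, 0.2469]
ee_rot: [0.997, 0.078, 0.006, -0.0]
wrist_force: [0.9, 0.9, 1.5]
opening: 0.951
gripper_force: 0.0
clock: 6.07
position: [0.6333, 0.0415, 0.238]
ee_rot: [0.997, 0.078, -0.001, 0.0]
wrist_force: [0.3, -0.3, -1.1]
opening: 0.995
gripper_force: 0.0
[0.63330012 0.04157121 0.23789841] [ 9.96926615e-01  7.83265111e-02 -1.50629360e-03  1.13402399e-04] 6.1167
```

View pics/w2.png

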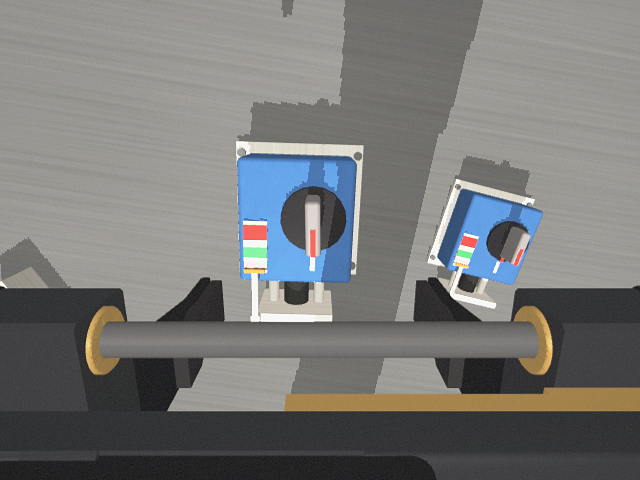

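The red pointer at (312,243) now runs straight into the zero mark at (312,264), and the orange pointer sits at the scale's lower end. Next I get the gauge pose accurately.

Run:
```python
from h import *
import pickle; P=pickle.load(open('w2.pkl','rb'))
c=lambda pts,z: np.array([ray('wrist',*p,z,P) for p in pts])
f=lambda d:np.degrees(np.arctan2(d[1],d[0]))
g=c([(239,155),(356,158),(350,282),(240,280)],.06);print(g.round(4),g.mean(0),'yaws',f(g[1]-g[2]),f(g[0]-g[3]),f(g[0]-g[1])-90,f(g[3]-g[2])-90)
ft=c([(237,143),(363,147)],.008);print('foot back',ft.round(4),f(ft[0]-ft[1])-90,np.linalg.norm(ft[0]-ft[1]))
b=c([(313,195),(313,258)],.1);print('bar',b.round(4),b.mean(0),f(b[0]-b[1]))
z=c([(312,264)],.06)[0];k=c([(313,218)],.066)[0];print('zero',z,'disc',k,f(k-z))
pl=c([(259,320),(332,320)],.062);print('plate',pl,f(pl[0]-pl[1])-90)
```

```text
[[0.6746 0.1135 0.06  ]
 [0.6872 0.0183 0.06  ]
 [0.5786 0.0037 0.06  ]
 [0.5651 0.1016 0.06  ]] [0.62636955 0.05926387 0.06      ] yaws 7.662665276055954 6.229379316419494 7.536488498537466 7.8778032460064935
foot back [[0.6803 0.1263 0.008 ]
 [0.6952 0.0082 0.008 ]] 7.2059830130807825 0.11905345917820548
bar [[0.6581 0.049  0.1   ]
 [0.6095 0.0415 0.1   ]] [0.63380112 0.04522322 0.1       ] 8.748818815432726
zero [0.59023918 0.04001176 0.06      ] disc [0.63308994 0.04561915 0.066     ] 7.455275720433815
plate [[0.52931622 0.08000882 0.062     ]
 [0.53983238 0.01363209 0.062     ]] 9.00262261430423
```

Gauge origin is about (0.616, 0.0575) with yaw 7.5°. The knob is about 0.02 rad off zero. Now over to the tube.

```bash
python3 -m inch '[[-0.4,0.6,0,0,0,0.3],[-1,1.5,0,0,0,1],[-1.7,2.6,0,0,0,1.8],[-2.4,3.7,0,0,0,2.6],[-3.1,4.8,0,0,0,3.4],[-3.8,5.9,0,0,0,4.2],[-4.5,6.9,0,0,0,5],[-5.1,7.8,0,0,0,5.7],[-5.5,8.4,0,0,0,6.1],[-5.7,8.7,0,0,0,6.2],[-5.7,8.7,0,0,0,6.2],[-5.7,8.7,0,0,0,6.2]]' 1
python3 -m inch '[[0,0,0,0,0,0],[0,0,0,0,0,0],[0,0,0,0,0,0]]'
python3 - <<'E'
from h import *
import pickle
P=manip.camera_params('wrist');snap('wrist','w3.png');pickle.dump(P,open('w3.pkl','wb'))
s=manip.state();print(s['position'],s['ee_rot'],s['clock'],s['qpos'])
E
```

```text
clock: 7.12
position: [0.4637, 0.3019, 0.2389]
ee_rot: [0.94, 0.341, -0.0, 0.001]
wrist_force: [-0.2, -0.5, 0.3]
opening: 1.001
gripper_force: 0.0
clock: 7.37
position: [0.4642, 0.3013, 0.2393]
ee_rot: [0.94, 0.34, -0.0, 0.0]
wrist_force: [0.5, 0.3, 0.3]
opening: 0.996
gripper_force: 0.0
[0.46403934 0.30165484 0.23944184] [ 9.40164095e-01  3.40721917e-01 -1.36950236e-05  2.20822432e-04] 7.4167 [-0.24660329  0.311508   -0.50401594  1.79944562  0.16967253  1.07360919
 -1.68702453]
```

View pics/w3.png

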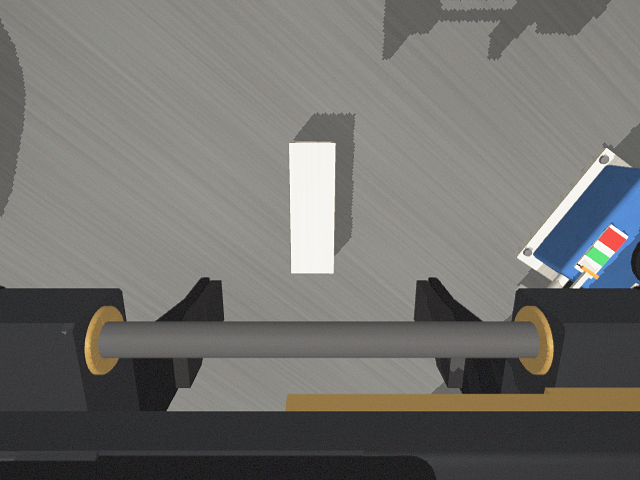

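The tube's top face has corners (289,142), (336,142), (334,273), (291,273), so it is nearly aligned with the fingers and slightly left of their centre.

Run:
```python
from h import *
import pickle; P=pickle.load(open('w3.pkl','rb'))
t=np.array([ray('wrist',*p,.04,P) for p in [(289,143),(335,143),(334,273),(291,273)]])
f=lambda d:np.degrees(np.arctan2(d[1],d[0]))
print(t.round(4),t.mean(0),np.linalg.norm(np.roll(t,-1,0)-t,axis=1).round(3),f(t[0]-t[3]+t[1]-t[2]),f(t[0]-t[3]),f(t[1]-t[2]))
print('tcp x', 2*np.degrees(np.arctan2(.34072,.94016)))
```

```text
[[0.4949 0.36   0.04  ]
 [0.5204 0.3294 0.04  ]
 [0.4283 0.2521 0.04  ]
 [0.4022 0.2836 0.04  ]] [0.46143887 0.30627244 0.04      ] [0.04  0.12  0.041 0.12 ] 39.76235311393311 39.52269551757445 40.00200679703865
tcp x 39.84168088757884
```

```bash
python3 -m inch '[[-0.1,0.15,-0.6,0,0,0],[-0.1,0.15,-1.6,0,0,0],[-0.1,0.15,-2.8,0,0,0],[-0.1,0.15,-4,0,0,0],[-0.1,0.15,-5,0,0,0],[-0.1,0.15,-6,0,0,0],[-0.1,0.15,-6.7,0,0,0],[-0.1,0.15,-7.1,0,0,0],[-0.1,0.15,-7.25,0,0,0],[-0.1,0.15,-7.25,0,0,0],[-0.1,0.15,-7.25,0,0,0]]' 1
python3 -m inch '[[0,0,0,0,0,0],[0,0,0,0,0,0],[0,0,0,0,0,0],[0,0,0,0,0,0],[0,0,0,0,0,0],[0,0,0,0,0,0],[0,0,0,0,0,0],[0,0,0,0,0,0],[0,0,0,0,0,0],[0,0,0,0,0,0],[0,0,0,0,0,0],[0,0,0,0,0,0]]' 0.2
python3 -c "
from h import *
s=manip.state();print(s['position'],s['ee_rot'],s['opening'],s['gripper_force'],s['wrist_force'])"
```

```text
clock: 8.33
position: [0.461, 0.3079, 0.0231]
ee_rot: [0.94, 0.342, 0.001, -0.0]
wrist_force: [-0.0, -0.2, -0.3]
opening: 1.001
gripper_force: 0.0
clock: 9.33
position: [0.4604, 0.3071, 0.0221]
ee_rot: [0.94, 0.342, 0.0, 0.0]
wrist_force: [0.4, -2.3, 0.2]
opening: 0.455
gripper_force: 30.0
[0.46037288 0.30705404 0.02206252] [9.39776161e-01 3.41790445e-01 3.78073696e-05 2.38567613e-04] 0.4552730303812891 29.991439464502037 [ 0.40311104 -2.25846742  0.18351327]
```

```bash
python3 -m inch '[[0,0,0.5,0,0,0],[0,-0.4,1,0,0,-0.4],[-0.4,-1.3,1,0,0,-1.3],[-0.6,-2.3,1,0,0,-2.5],[-0.6,-3.4,1,0,0,-3.6],[-0.6,-4.5,1,0,0,-4.7],[-0.5,-5.6,1,0,0,-5.6],[-0.4,-6.7,1,0,0,-6.2],[-0.4,-7.7,1,0,0,-6.5],[-0.4,-8.5,1,0,0,-6.5],[-0.4,-8.9,1,0,0,-6.5],[-0.4,-9.05,1,0,0,-6.5]]'
python3 -m inch '[[0,0,0,0,0,0],[0,0,0,0,0,0],[0,0,0,0,0,0]]'
python3 - <<'E'
from h import *
import pickle
P=manip.camera_params('wrist');snap('wrist','w4.png');pickle.dump(P,open('w4.pkl','wb'))
s=manip.state();print(s['position'],s['ee_rot'],s['clock'],s['wrist_force'])
E
```

```text
clock: 10.33
position: [0.447, 0.0332, 0.0515]
ee_rot: [0.998, 0.063, -0.001, 0.0]
wrist_force: [-0.3, 0.8, -3.5]
opening: 0.452
gripper_force: 30.0
clock: 10.58
position: [0.4481, 0.0375, 0.052]
ee_rot: [0.998, 0.067, 0.0, -0.0]
wrist_force: [-0.2, -0.3, -3.3]
opening: 0.458
gripper_force: 30.0
[0.44816046 0.03745061 0.0520441 ] [ 9.97780517e-01  6.65875480e-02  9.49521895e-05 -3.59915142e-04] 10.6333 [ 0.08443126 -0.61615159 -4.05006446]
```

View pics/w4.png

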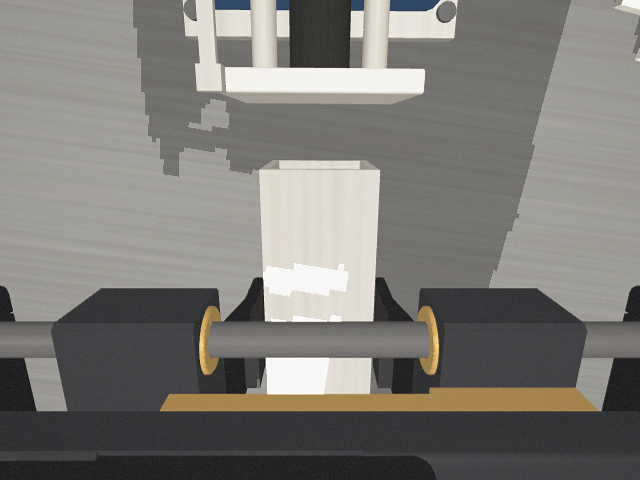

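The tube is held with its front top edge at (260,170)–(380,169), facing the plate's front top edge at (226,94)–(424,93). It looks nearly square and centred.

Run:
```python
from h import *
import pickle; P=pickle.load(open('w4.pkl','rb'))
f=lambda d:np.degrees(np.arctan2(d[1],d[0]))
p=[ray('wrist',226,93.5,.062,P),ray('wrist',424,92.5,.062,P)]
b=[ray('wrist',190,38.5,.008,P),ray('wrist',456,38,.008,P)]
t=[ray('wrist',260,170,.07,P),ray('wrist',380,169,.07,P)]
for n,q in(('plate',p),('foot',b),('tube',t)):
    print(n,np.round(q,4),np.mean(q,0).round(4),'len',np.linalg.norm(q[0]-q[1]),'yaw',f(q[0]-q[1])-90)
a=np.radians(7.6);R=np.array([[np.cos(a),np.sin(a)],[-np.sin(a),np.cos(a)]])
print('tube rel plate',R@(np.mean(t,0)-np.mean(p,0))[:2], 'tcp yaw',2*np.degrees(np.arctan2(.06659,.99778)))
print('tcp rel origin',R@(np.array([.44816,.03745])-[.616,.0575]),'tcp rel plate',R@(np.array([.44816,.03745])-np.mean(p,0)[:2]))
```

```text
plate [[0.5282 0.0787 0.062 ]
 [0.5373 0.0131 0.062 ]] [0.5328 0.0459 0.062 ] len 0.06623508758267518 yaw 7.884878730957823
foot [[ 0.552   0.1089  0.008 ]
 [ 0.568  -0.0093  0.008 ]] [0.56   0.0498 0.008 ] len 0.11931267291908322 yaw 7.697307323509094
tube [[0.5054 0.064  0.07  ]
 [0.511  0.0245 0.07  ]] [0.5082 0.0442 0.07  ] len 0.03983057857982113 yaw 8.105614029349653
tube rel plate [-0.02452299  0.00163807] tcp yaw 7.636305765346682
tcp rel origin [-0.16901736  0.00232404] tcp rel plate [-0.0849616   0.00285512]
```

```bash
python3 -m inch '[[0,-0.03,-0.3,0,0,0],[0.01,-0.07,-0.7,0,0,0],[0.01,-0.07,-0.95,0,0,0],[0.01,-0.07,-1,0,0,0],[0.15,-0.05,-1,0,0,0],[0.35,-0.02,-1,0,0,0],[0.55,0.01,-1,0,0,0],[0.66,0.02,-1,0,0,0],[0.66,0.02,-1,0,0,0],[0.66,0.02,-1,0,0,0]]'
python3 -c "
from h import *
s=manip.state();print(s['position'],s['ee_rot'],s['opening'],s['gripper_force'],s['wrist_force'])"
```

```text
clock: 11.47
position: [0.4685, 0.037, 0.022]
ee_rot: [0.998, 0.066, 0.001, -0.0]
wrist_force: [1.0, 0.1, -1.3]
opening: 0.457
gripper_force: 30.0
[0.46850984 0.03703349 0.02195081] [ 9.97847187e-01  6.55796654e-02  5.03502257e-04 -2.12626916e-04] 0.4573651239770036 29.997918619774282 [ 0.95026984  0.10300568 -1.28995701]
```

Now I push gently: 4.5 mm to contact plus about 13 mm of spring, then check the force.

```bash
python3 -m inch '[[0.06,0.01,0,0,0,0],[0.12,0.02,0,0,0,0],[0.18,0.02,0,0,0,0],[0.24,0.03,0,0,0,0],[0.3,0.04,0,0,0,0],[0.36,0.05,0,0,0,0],[0.42,0.06,0,0,0,0],[0.48,0.06,0,0,0,0],[0.5,0.07,0,0,0,0],[0.5,0.07,0,0,0,0],[0.5,0.07,0,0,0,0],[0.5,0.07,0,0,0,0]]'
python3 -c "
from h import *
s=manip.state();print(s['position'],s['ee_rot'],s['opening'],s['gripper_force'],s['wrist_force'],s['moment'])"
```

```text
clock: 12.47
position: [0.48, 0.0379, 0.0216]
ee_rot: [0.998, 0.065, -0.003, 0.001]
wrist_force: [-7.2, -0.7, 2.8]
opening: 0.457
gripper_force: 30.0
[0.48001223 0.03790814 0.02159552] [ 9.97872805e-01  6.51137212e-02 -3.09939578e-03  6.79344199e-04] 0.4566317410044898 29.998507853597403 [-7.16845702 -0.72455514  2.7825354 ] [-0.25229867  1.75116199 -0.06988146]
```

```bash
python3 -m inch '[[0.05,0.01,0,0,0,0],[0.1,0.01,0,0,0,0],[0.15,0.02,0,0,0,0],[0.2,0.03,0,0,0,0],[0.25,0.03,0,0,0,0],[0.3,0.04,0,0,0,0],[0.33,0.04,0,0,0,0],[0.33,0.04,0,0,0,0],[0.33,0.04,0,0,0,0],[0.33,0.04,0,0,0,0]]'
python3 - <<'E'
from h import *
import pickle
P=manip.camera_params('wrist');snap('wrist','w5.png');pickle.dump(P,open('w5.pkl','wb'))
s=manip.state();print(s['position'],s['ee_rot'],s['opening'],s['wrist_force'])
E
```

```text
clock: 13.3
position: [0.4834, 0.0383, 0.0215]
ee_rot: [0.998, 0.065, -0.01, 0.002]
wrist_force: [-22.0, -1.5, 21.3]
opening: 0.455
gripper_force: 30.0
[0.48343753 0.03826286 0.02148188] [ 0.99783165  0.06506741 -0.0097167   0.00195098] 0.45361889340513023 [-21.69712943  -1.97005629  21.47653609]
```

View pics/w5.png

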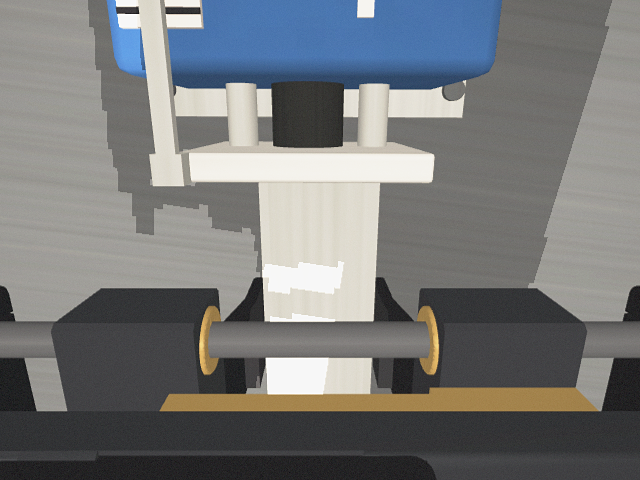

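The plate is pushed back only part way. The hand has pitched about 0.02 rad and is pressing the tube's nose onto the bench (21 N vertical). I relieve that with a small nose-up turn and lift.

```bash
python3 -m inch '[[0,0,0.01,0,-0.05,0],[0,0,0.02,0,-0.1,0],[0,0,0.03,0,-0.15,0],[0,0,0.04,0,-0.2,0],[0,0,0.04,0,-0.22,0],[0,0,0.04,0,-0.22,0],[0,0,0.04,0,-0.22,0]]'
python3 -c "
from h import *
s=manip.state();print(s['position'],s['ee_rot'],s['opening'],s['wrist_force'],s['moment'])"
```

```text
clock: 13.93
position: [0.4846, 0.0384, 0.0215]
ee_rot: [0.998, 0.065, 0.001, 0.002]
wrist_force: [-15.8, -0.4, 6.2]
opening: 0.458
gripper_force: 30.0
[0.484639   0.03842506 0.02152698] [0.99787101 0.06517623 0.00100934 0.00211768] 0.45788534915252393 [-15.77237694  -0.40045588   6.17239956] [ 0.01547284  3.75300591 -0.02820448]
```

Run:
```python
from h import *
import pickle
P=manip.camera_params('wrist');w=snap('wrist','w6.png');pickle.dump(P,open('w6.pkl','wb'))
s=snap('scene','s6.png'); d=snap('side','d6.png')
u=np.array(proj('scene',(.58,.06,.06))).astype(int); v=np.array(proj('side',(.58,.06,.06))).astype(int); print(u,v)
cr=lambda im,c:cv2.resize(im[c[1]-37:c[1]+38,c[0]-50:c[0]+50],(400,300),interpolation=cv2.INTER_CUBIC)
o=np.vstack([np.hstack([cr(s,u),cr(d,v)]),np.hstack([cv2.resize(w[90:240,100:500],(800,300))])])
cv2.imwrite('pics/c6.png',o[...,::-1])
```

```text
[364 251] [278 243]
```

View pics/c6.png

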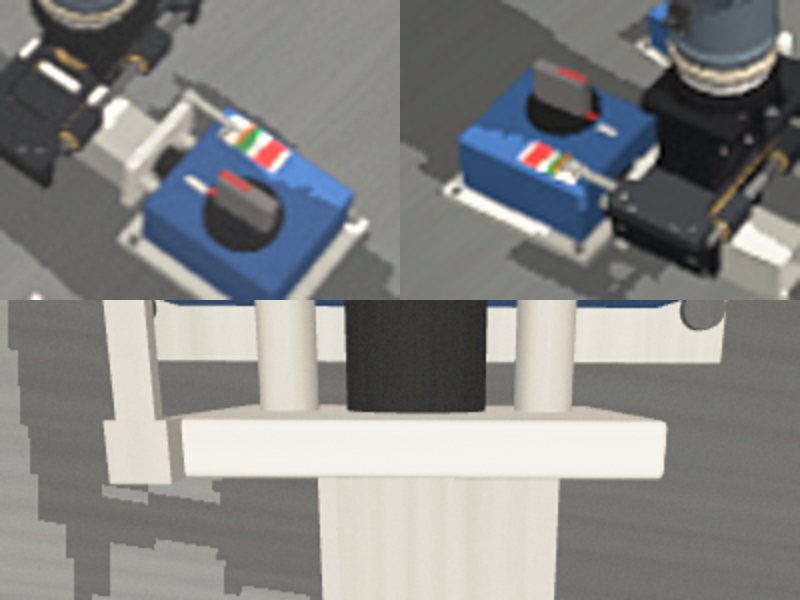

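The orange pointer stands at the near edge of the green band, the plate's front edge is at wrist row about 178, and the tube sits centred between columns 259 and 379.

Run:
```python
from h import *
import pickle; P=pickle.load(open('w6.pkl','rb'))
p=np.array([ray('wrist',191.5,178.5,.062,P),ray('wrist',432.5,178.5,.062,P)]);t=np.array([ray('wrist',259.5,182,.041,P),ray('wrist',379,182,.041,P)])
a=np.radians(7.6);u=np.array([np.cos(a),np.sin(a)]);n=np.array([-u[1],u[0]])
m=p.mean(0)[:2]; print(m,np.linalg.norm(p[0]-p[1]),'carriage vs w4',(m-[.5328,.0459])@u,'vs .5337,.0467',(m-[.5337,.0467])@u)
print('lat tube-plate',(t.mean(0)[:2]-m)@n,'tube vs origin',(t.mean(0)[:2]-[.616,.0575])@n)
s=manip.state();print(s['wrist_force'],s['position'])
```

```text
[0.54413725 0.04734656] 0.06670231055682457 carriage vs w4 0.011428969835357914 vs .5337,.0467 0.010431070736925927
lat tube-plate -0.002080340778448439 tube vs origin -0.0026402840360941274
[-15.64007461   0.28480191   6.68498646] [0.48462235 0.0384203  0.02153076]
```

```bash
python3 -m inch '[[0.02,0,0.02,0,-0.03,0],[0.06,0.01,0.03,0,-0.06,0],[0.1,0.01,0.04,0,-0.09,0],[0.14,0.02,0.05,0,-0.1,0],[0.18,0.02,0.05,0,-0.1,0],[0.18,0.02,0.05,0,-0.1,0],[0.18,0.02,0.05,0,-0.1,0],[0.18,0.02,0.05,0,-0.1,0],[0.18,0.02,0.05,0,-0.1,0]]'
python3 -c "
from h import *
s=manip.state();print(s['position'],s['ee_rot'],s['opening'],s['wrist_force'],s['moment'])"
```

```text
clock: 14.83
position: [0.4887, 0.0389, 0.0216]
ee_rot: [0.998, 0.065, 0.004, 0.002]
wrist_force: [-14.4, 0.7, -4.7]
opening: 0.455
gripper_force: 30.0
[0.48865196 0.03893637 0.02159567] [0.99787002 0.06507772 0.00389418 0.0022702 ] 0.4548534672891084 [-14.42804033   0.6679027   -4.66281148] [ 0.07968393  3.48557921 -0.07361557]
```

```bash
python3 -m inch '[[0,0,-0.02,0,0,0],[0,0,-0.02,0,0,0],[0,0,-0.02,0,0,0],[0,0,-0.02,0,0,0],[0,0,-0.02,0,0,0],[0,0,-0.02,0,0,0],[0,0,-0.02,0,0,0],[0,0,-0.02,0,0,0],[0,0,-0.02,0,0,0],[0,0,-0.02,0,0,0]]'
python3 - <<'E'
from h import *
w=snap('wrist','w7.png'); s=snap('scene','s7.png'); d=snap('side','d7.png')
cr=lambda im,c:cv2.resize(im[c[1]-37:c[1]+38,c[0]-50:c[0]+50],(400,300),interpolation=cv2.INTER_CUBIC)
o=np.vstack([np.hstack([cr(s,(364,251)),cr(d,(278,243))]),cv2.resize(w[90:240,100:500],(800,300))])
cv2.imwrite('pics/c7.png',o[...,::-1])
s=manip.state();print(s['position'],s['ee_rot'],s['wrist_force'],s['qd'].round(4))
E
```

```text
clock: 15.67
position: [0.4887, 0.039, 0.0216]
ee_rot: [0.998, 0.065, 0.004, 0.002]
wrist_force: [-16.1, -1.2, 1.6]
opening: 0.46
gripper_force: 30.0
[0.48864212 0.03895143 0.0215654 ] [0.99786988 0.06507368 0.00391365 0.0024096 ] [-16.08114066   0.03982763   1.92011418] [-0.0004  0.0004  0.0004 -0.0025 -0.0029  0.0019  0.0027]
```

View pics/c7.png

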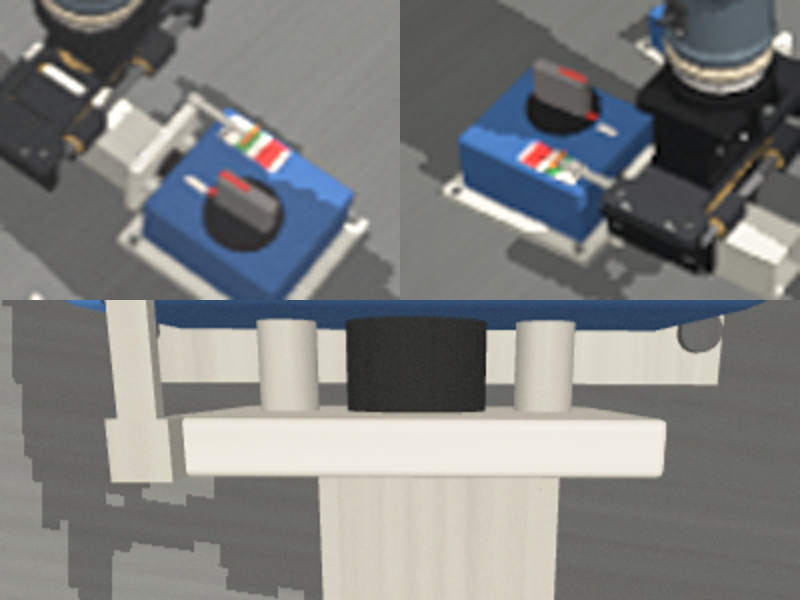

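The orange pointer now stands inside the green band with green on both sides (carriage about 15 mm). The tube is flat, square and centred, the knob pointer is on the zero mark, and the arm is still.

```bash
python3 -c "
from workcell import manip
print(manip.sign_off())"
```

```text
the job is handed in; nothing more can be done
None
```

The knob is on zero (about 0.02 rad off), and the arm is still holding the tube flat, square and about 2.5 mm off centre, pressed on the plate at about 12 N (plate back about 15 mm, orange pointer in the green); I handed the job in, and no verdict came back.

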